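Sort the worktop clutter into its trays

TASK

Sort the four things left along the front of the worktop: the green-lidded spice jar and the salt shaker go in the wooden rack, one in each bay (either way round), the dropper bottle in the white tray with the green cross, and the small white and blue food tin in the plain blue tray. Stand each one upright on the floor of its tray, and leave the drink can, the soap and the teal bottle where they are.

Things in the scene. Friction and masses are not known exactly. Their poses are not given: they have to be found in the camera images.
- spice_jar: Glass spice jar with a green lid, standing, round, 46 mm diameter, 106 mm high; sides straight enough to grip at any height from 35 to 80 mm. Origin: centre of its underside, z axis up.
- salt_shaker: White salt shaker with a grey domed top, standing, round, 44 mm diameter below, the top narrowing to 34 mm from about 74 mm up; 90 mm high. Grip it 40 to 70 mm up. Origin: centre of its underside, z axis up.
- dropper_bottle: Small amber medicine bottle with a black dropper top, standing, round, 33 mm diameter up to 65 mm, then narrowing to the 12 mm dropper; 102 mm high. Grip it 25 to 60 mm up. Origin: centre of its underside, z axis up.
- food_tin: Small food tin, white with a blue band, standing, round, 57 mm diameter, 72 mm high, straight sides. Origin: centre of its underside, z axis up.
- seasoning_rack: Light wooden rack, fixed to the worktop, 70 mm (x) by 136 mm (y), 24 mm high, open at the top, split by one low wall into two equal bays with cork floors, each 62 mm (x) by 62 mm (y) inside; bay centres 33 mm either way from the origin along its y axis. Walls 4 mm, bay floor 4 mm above the worktop. Origin: centre of its underside, z up.
- medicine_tray: White tray with a green cross on its floor, fixed to the worktop, 72 mm square, 20 mm high, open at the top, 64 mm square inside. Walls 4 mm, floor 4 mm above the worktop. Origin: centre of its underside, z up.
- tin_tray: Plain blue tray, fixed to the worktop, 80 mm square, 20 mm high, open at the top, 72 mm square inside. Walls 4 mm, floor 4 mm above the worktop. Origin: centre of its underside, z up.
- drink_can: Bystander: orange drink can, 53 mm diameter, 134 mm high, standing at the back left beside the microwave. To be left alone. Origin: centre of its underside, z axis up.
- soap: Bystander: pale green bar of soap, 58 x 84 x 26 mm, lying at the back right between microwave and coffee maker. To be left alone. Origin: centre of its underside, z axis up.
- teal_bottle: Bystander: teal bottle, 45 x 75 mm, 197 mm high, standing behind the soap. To be left alone. (Fixed furniture behind the work: the microwave's front lies about 0.55 m ahead of the robot's base, its handle 0.53 m, the coffee maker's front at the right 0.50 m.) Origin: centre of its underside, z axis up.
Not all that is in view belongs to the job. Leave any yellow look-alike of the dropper_bottle alone.

How it is judged:
By the outcome, as a careful person would: the job done as asked, in the order asked, and still so for the second after the job is handed in, with the robot touching nothing.
It also fails if it takes over 128 s, if anything falls off the work surface, if the arm or the gripper's body presses on something with over 40 N, if the wrist force passes 120 N, or if a joint passes its speed limit or range.

ROBOT

A 6-joint arm with a two-finger parallel gripper is mounted at the origin on a cart in front of the work surface, level with it; the furniture and walls round the work are solid. World frame = base frame: x ahead of the robot, y to its left, z up, the work surface at z = 0. Lengths are in m, angles in degrees, forces in N, time in s.
With the tool pointing down it reaches from about 0.25 to 0.8 m from the base axis. Payload 3.9 kg.
Tool frame: the origin (TCP) lies midway between the tips of the shut fingers; the grasp point (between the pads) lies 19 mm behind it; z points along the fingers, y is the line along which they close (so a half turn about z gives the same grasp; the last joint's range is limited). The gripper opens to 85 mm and grips with 20 to 120 N. Pads are 22 mm wide; open, the fingers measure 114 mm over their backs; the gripper's body (76 mm by 85 mm) begins 54 mm behind the grasp point. The pads swing forward as they close: fully open they stand 13 mm farther back than shut.
Start: joints at [-74.255, 14.897, -7.913, 67.191, 0, 90], TCP at [0.142, -0.505, 0.21] pointing down, gripper open.
Joint ranges: [-159.42, 159.42], [-47.68, 98.78], [-73.54, 78.23], [-108.79, 121.32], [-90, 84.71], [-180, 180]. Speed limits (degrees/s): [147.25, 147.25, 180, 180, 180, 180].

INTERFACE

Orientations are given as [roll, pitch, yaw] about the fixed x, y, z axes, in that order (R = Rz(yaw) Ry(pitch) Rx(roll)).
In Python, from station import arm gives the robot as it stands. The module is installed in compiled form; this text tells all that it offers.
- The arm moves only by the shell command python3 -m inch 'ROWS' [FORCE]. ROWS is JSON, a list of rows, each a list of 5 numbers: the closure in counts, from 0 (fully open) to 255 (shut), then the shift along the tool's x, y, z normalised to -1 to 1, where 1 is 0.4 m, then the turn about the tool's z normalised to -1 to 1, where 1 is 180 degrees. A call has 1 to 10 rows; each row is the pose to reach, as a shift and turn from the pose commanded when the call began, along the tool's axes at that moment, turning the shorter way round; what a row does not reach only later rows make up. A row lasts 1/10 s, in which the tool goes at most 50 mm and 8.59 degrees, less where a joint would pass 70% of its speed; a pose out of reach is approached as far as the arm can. A call with a number of a shift or a turn outside -1 to 1 is refused whole. A call with a gripper value outside its range is refused whole. The fingers move at their own pace and stop on an object; FORCE is the grip in N (left out, the last holds). Time passes only in rows, so rows that repeat a pose let the fingers close. It gives the time, the measured TCP pose, the force, the opening and the grip force at its end, in the units of the state.
- arm.observe(): the state, without advancing time (a new reading comes with each control period).
- arm.read_camera(name): name is "scene" or "side" or "wrist"; returns the picture (400x640x3 uint8, red, green, blue); there is no depth.
- arm.camera_params(name): a dict with "fx", "fy", "cx", "cy" (pixels), "dist" ([k1, k2, p1, p2, k3] as OpenCV has them; the pictures are not rectified), "eye" and "attitude" of the camera in the world. Camera axes: x right, y down, z forward; pixel columns grow to the right and rows downward; lengths in m; the calibration is good to about 2 mm. A picture is of the moment at which its call begins: read the wrist's pose just before it. camera_params takes no time and is no camera call; for the wrist camera it gives the pose at the moment of the call.
- arm.finish_job(): hands the job in; it is judged then, once.
The state is a dict: "time_s": time; "qpos": joint angles; "qd": joint speeds; "joint_torque": joint torques, N m; "ee_pos": TCP position; "orientation": TCP orientation; "contact_force": force on the tool from outside, world axes, zero at the start; "wrist_torque": the same for the moment, N m; "opening": finger opening in m; "grasp_force": force on a finger pad.
Only numpy, scipy, OpenCV 4.12 (cv2) and the standard library are available. Lean on these libraries where they do the work, as an engineer would, in place of code of your own. Each camera call takes 0.05 s, during which the arm holds its last target. There are 200 camera calls.

## Working session

There is one attempt and no reset: what is moved stays moved. The work goes in short steps, Python scripts to look and compute and a shell command to move; the robot and the scene stay as the last step left them, time stands still between calls to the robot, and variables do not carry over. Pictures are saved under pics/ and viewed, at most 14 in all, crops included, and the job is handed in when it is done.

```bash
mkdir -p pics
python3 - <<'E'
from station import arm
import cv2
for n in ["scene","side"]:
    im=arm.read_camera(n); cv2.imwrite(f"pics/{n}0.png",im[:,:,::-1]); p=arm.camera_params(n); print(n,p)
s=arm.observe(); print(s)
E
```

```text
scene {'fx': 422.1003284112078, 'fy': 422.1003284112078, 'cx': 322.4244026491863, 'cy': 194.9568655172732, 'dist': array([-0.09569907,  0.        ,  0.        ,  0.        ,  0.        ]), 'eye': array([-0.34948561,  0.55705688,  0.78283707]), 'attitude': array([-125.01065517,    0.36882483, -120.79963866])}
side {'fx': 437.0385688389029, 'fy': 437.0385688389029, 'cx': 311.54285819733764, 'cy': 202.50127998829274, 'dist': array([-0.06883023,  0.        ,  0.        ,  0.        ,  0.        ]), 'eye': array([-0.46776259, -0.01279343,  0.68674383]), 'attitude': array([-122.34253463,   -1.09991116,  -87.39436789])}
{'time_s': 0.1, 'qpos': array([-7.42545706e+01,  1.49299133e+01, -7.97928336e+00,  6.71907582e+01,
        7.96760623e-04,  8.99995031e+01]), 'qd': array([ 0.05030602, -0.09351145,  0.2024899 , -0.07617552, -0.03711955,
       -0.08346372]), 'joint_torque': array([ 4.30486934e-04, -4.06509268e+01,  2.54527473e+01,  1.01239167e-02,
       -5.87491604e-05,  1.55106972e-05]), 'ee_pos': array([ 0.14229044, -0.50466041,  0.20886095]), 'orientation': array([-1.79900045e+02, -7.97626293e-04,  1.57459249e+01]), 'contact_force': array([ 0.78870534,  0.21445937, -0.60311466]), 'wrist_torque': array([ 0.03680697, -0.00440937, -0.04081694]), 'grasp_force': 0.0, 'opening': 0.08573886497415512}
```

View pics/scene0.png

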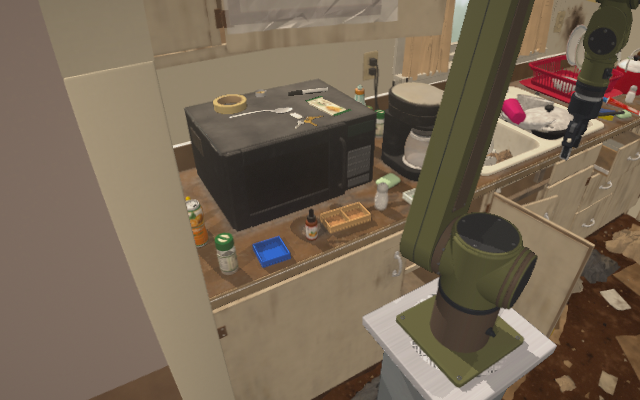

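View pics/side0.png

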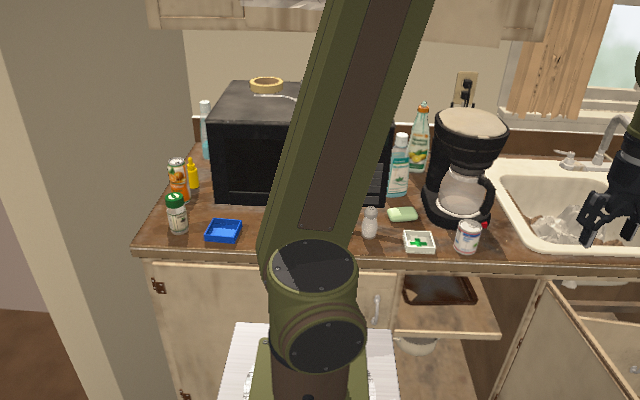

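Candidates. Jar: scene (226,255), side (177,213); the green-capped items behind the microwave at scene (379,120) could be taken for it. Shaker: scene (381,195), side (370,222). Dropper: scene (312,225), with the yellow look-alike at side (194,173). Tin: side (467,237). I choose these by the descriptions and check them in one crop.

```bash
cat > h.py <<'E'
import numpy as np, cv2
from scipy.spatial.transform import Rotation as Ro
from station import arm
def ray(p,uv):
    K=np.array([[p['fx'],0,p['cx']],[0,p['fy'],p['cy']],[0,0,1]])
    n=cv2.undistortPoints(np.array([[uv]],float),K,p['dist'])[0,0]
    return p['eye'],Ro.from_euler('xyz',p['attitude'],degrees=True).apply([n[0],n[1],1])
def at(p,uv,z):
    e,d=ray(p,uv); return (e+d*(z-e[2])/d[2]).round(4)
def proj(p,X):
    R=Ro.from_euler('xyz',p['attitude'],degrees=True)
    K=np.array([[p['fx'],0,p['cx']],[0,p['fy'],p['cy']],[0,0,1]])
    c=R.inv().apply(np.atleast_2d(X)-p['eye'])
    return cv2.projectPoints(c,np.zeros(3),np.zeros(3),K,p['dist'])[0][:,0]
def go(x,y,z,yaw=None):
    "normalised row values from present pose to TCP x,y,z (tool down), yaw of tool"
    s=arm.observe(); R=Ro.from_euler('xyz',s['orientation'],degrees=True)
    d=R.inv().apply(np.array([x,y,z])-s['ee_pos'])/0.4
    t=0
    if yaw is not None: t=-((yaw-s['orientation'][2]+180)%360-180)/180
    print('t',round(s['time_s'],2),'pos',s['ee_pos'].round(4),'ori',s['orientation'].round(1),'open',round(s['opening'],4),'row',d.round(4),'turn',round(t,4))
E
python3 - <<'E'
from h import *
S=cv2.imread('pics/scene0.png');D=cv2.imread('pics/side0.png')
a=cv2.resize(S[170:290,175:435],(780,360),interpolation=cv2.INTER_CUBIC)
b=cv2.resize(D[195:265,345:495],(514,240),interpolation=cv2.INTER_CUBIC)
c=cv2.resize(D[180:250,150:245],(266,196),interpolation=cv2.INTER_CUBIC)
o=np.zeros((600,780,3),np.uint8);o[:360]=a;o[360:,:514]=b;o[360:556,514:]=c
cv2.imwrite('pics/crop1.png',o)
E
```

```text
(no output)
```

View pics/crop1.png

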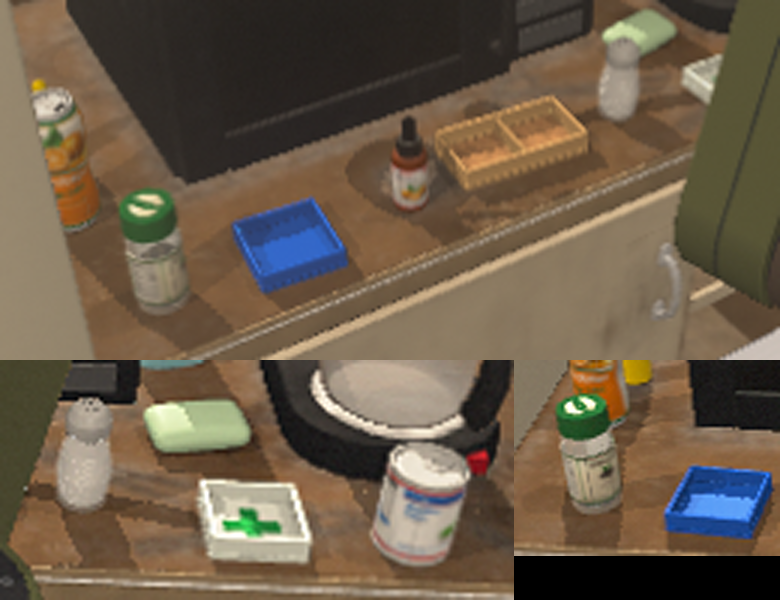

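Run:
```python
from h import *
ps=arm.camera_params('scene');pd=arm.camera_params('side')
A=lambda u,v,z:at(ps,(175+u/3,170+v/3),z)
B=lambda u,v,z:at(pd,(345+u/3.427,195+(v-360)/3.427),z)
C=lambda u,v,z:at(pd,(150+(u-514)/2.8,180+(v-360)/2.8),z)
print('jar',A(148,202,.106),A(162,301,0),C(581,407,.106),C(597,503,0))
print('rack',A(511,140,.024),[A(*p,.024)[:2] for p in [(436,133),(462,183),(588,137),(552,98)]])
print('blue',A(289,243,.02),C(721,494,.02),[A(*p,.02)[:2] for p in [(233,232),(312,200),(347,258),(263,283)]])
print('drop',A(407,122,.102),A(410,203,0))
print('shk',A(624,42,.088),A(617,112,0),B(91,405,.088),B(83,500,0))
print('med',B(254,516,.02),[B(*p,.02)[:2] for p in [(199,483),(300,484),(310,546),(205,546)]])
print('tin',B(428,461,.072),B(415,550,0))
print('can',A(52,105,.134))
go(.35,.25,.3,90)
```

```text
jar [0.4521 0.3656 0.106 ] [0.4461 0.3712 0.    ] [0.4497 0.3658 0.106 ] [0.4484 0.366  0.    ]
rack [0.4539 0.006  0.024 ] [array([0.5014, 0.0627]), array([0.4232, 0.0807]), array([ 0.4188, -0.0609]), array([ 0.4902, -0.0678])]
blue [0.4361 0.2526 0.02  ] [0.4444 0.2442 0.02  ] [array([0.4751, 0.2897]), array([0.4781, 0.2094]), array([0.3924, 0.2173]), array([0.4018, 0.2933])]
drop [0.4412 0.1274 0.102 ] [0.4481 0.1229 0.    ]
shk [ 0.4599 -0.1304  0.088 ] [ 0.4616 -0.131   0.    ] [ 0.4625 -0.1337  0.088 ] [ 0.4638 -0.1359  0.    ]
med [ 0.4254 -0.2583  0.02  ] [array([ 0.4645, -0.2226]), array([ 0.4685, -0.3006]), array([ 0.3919, -0.2935]), array([ 0.3871, -0.2168])]
tin [ 0.4306 -0.3782  0.072 ] [ 0.4178 -0.3807  0.    ]
can [0.5863 0.4014 0.134 ]
t 0.1 pos [ 0.1423 -0.5047  0.2089] ori [-179.9   -0.    15.7] open 0.0857 row [ 1.0118 -1.6753 -0.2249] turn -0.4125
```

Crop shows: jar lid (148,202), rack centre (511,140), blue tray (289,243), amber dropper bottle (407,160), shaker (620,80), cross tray (254,516), tin (420,505). The yellow-topped thing is elsewhere, behind the can. Next I go above the rack and look with the wrist camera.

```bash
python3 -c "
from h import *
go(.40,.0,.32,90)"
```

```text
t 0.1 pos [ 0.1423 -0.5047  0.2089] ori [-179.9   -0.    15.7] open 0.0857 row [ 0.9625 -1.04   -0.276 ] turn -0.4125
```

```bash
python3 -m inch '[[0,0,0,-0.14,0],[0,0.2,-0.2,-0.28,-0.05],[0,0.4,-0.4,-0.28,-0.1],[0,0.6,-0.6,-0.28,-0.2],[0,0.8,-0.8,-0.28,-0.3],[0,0.96,-0.98,-0.28,-0.4125],[0,0.96,-0.98,-0.28,-0.4125],[0,0.96,-0.98,-0.28,-0.4125],[0,0.96,-0.98,-0.28,-0.4125],[0,0.96,-0.98,-0.28,-0.4125]]'; python3 -c "
from h import *
go(.40,.0,.32,90)"
```

```text
time_s: 1.1
ee_pos: [0.3552, -0.1158, 0.316]
orientation: [180.0, 0.0, 90.3]
contact_force: [1.5, -1.4, 0.3]
opening: 0.0856
grasp_force: 0.0
t 1.1 pos [ 0.3552 -0.1158  0.316 ] ori [180.    0.   90.3] open 0.0856 row [ 0.289   0.1132 -0.0099] turn 0.0014
```

```bash
python3 -m inch '[[0,0.1,0.05,0,0.001],[0,0.2,0.1,0,0.001],[0,0.29,0.11,0,0.001],[0,0.29,0.11,0,0.001],[0,0.29,0.11,0,0.001],[0,0.29,0.11,0,0.001]]'; python3 -c "
from h import *
go(.40,.0,.32,90)
p=arm.camera_params('wrist');print(p)
cv2.imwrite('pics/w1.png',arm.read_camera('wrist')[:,:,::-1])
np.save('w1.npy',p,allow_pickle=True)"
```

```text
time_s: 1.7
ee_pos: [0.3986, -0.0024, 0.3159]
orientation: [-180.0, 0.0, 89.8]
contact_force: [1.0, 0.1, 0.0]
opening: 0.0853
grasp_force: 0.0
t 1.7 pos [ 0.3986 -0.0024  0.3159] ori [-180.     0.    89.8] open 0.0853 row [ 0.0061  0.0035 -0.0103] turn -0.0013
{'fx': 332.1025162181444, 'fy': 332.1025162181444, 'cx': 324.03984439699866, 'cy': 208.73940924984424, 'dist': array([-0.05593416,  0.        ,  0.        ,  0.        ,  0.        ]), 'eye': array([0.39970492, 0.06728724, 0.47938349]), 'attitude': array([ 1.64084086e+02,  2.04262776e-02, -2.28039041e-01])}
```

View pics/w1.png

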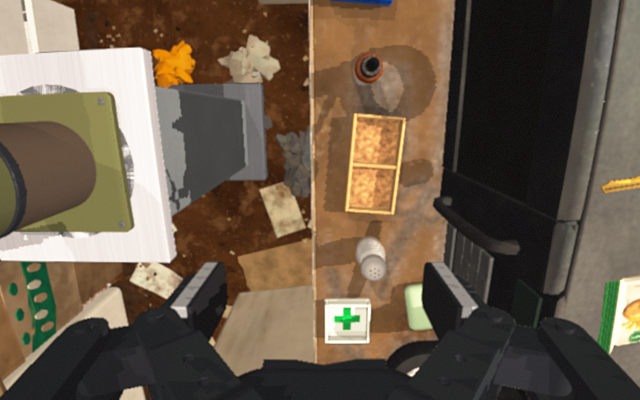

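Wrist view: rack with corners at (353,114), (406,116), (394,214), (345,212), slightly turned. Cross tray centred at (348,321), shaker top at (374,266), dropper top at (370,63).

```bash
python3 -c "
from h import *
p=np.load('w1.npy',allow_pickle=True).item()
c=np.array([at(p,q,.024) for q in [(353,114),(406,116),(394,214),(345,212)]]);print(c,c.mean(0))
print('div ends mid',(at(p,(352,164),.024)+at(p,(400,166),.024))/2)
print('drop',at(p,(370,62),.102));print('shk',at(p,(374,266),.088))
c=np.array([at(p,q,.02) for q in [(326,299),(370,299),(371,343),(324,344)]]);print(c.mean(0))
go(.449,.366,.20,90)"
```

```text
[[ 0.4379  0.0678  0.024 ]
 [ 0.5086  0.0653  0.024 ]
 [ 0.4994 -0.0708  0.024 ]
 [ 0.429  -0.0675  0.024 ]] [ 0.468725 -0.0013    0.024   ]
div ends mid [ 4.709e-01 -1.500e-04  2.400e-02]
drop [0.4485 0.1214 0.102 ]
shk [ 0.4634 -0.1215  0.088 ]
[ 0.43635  -0.252675  0.02    ]
t 1.75 pos [ 0.3987 -0.0027  0.316 ] ori [-180.     0.    89.7] open 0.0858 row [0.9225 0.1213 0.2895] turn -0.0016
```

```bash
python3 -m inch '[[0,0.12,0.02,0.05,-0.002],[0,0.24,0.04,0.1,-0.002],[0,0.36,0.06,0.15,-0.002],[0,0.48,0.08,0.2,-0.002],[0,0.6,0.1,0.25,-0.002],[0,0.72,0.12,0.3,-0.002],[0,0.84,0.12,0.34,-0.002],[0,0.92,0.12,0.34,-0.002],[0,0.92,0.12,0.34,-0.002],[0,0.92,0.12,0.34,-0.002]]'; python3 -c "
from h import *
p=arm.camera_params('wrist')
cv2.imwrite('pics/w2.png',arm.read_camera('wrist')[:,:,::-1])
np.save('w2.npy',p,allow_pickle=True)
go(.449,.366,.044,90)
print(proj(p,[[.449,.366,.106],[.449,.366,0],[.44,.249,.02]]))"
```

```text
time_s: 2.75
ee_pos: [0.4486, 0.3653, 0.1794]
orientation: [-179.9, 0.1, 90.1]
contact_force: [-0.3, -0.3, -0.2]
opening: 0.0853
grasp_force: 0.0
t 2.8 pos [0.4486 0.3645 0.1799] ori [-1.80e+02  1.00e-01  9.01e+01] open 0.0856 row [0.0042 0.0011 0.3397] turn 0.0004
[[323.6036076  210.56839362]
 [323.78893486 182.25432568]
 [315.26981614 291.24144256]]
```

View pics/w2.png

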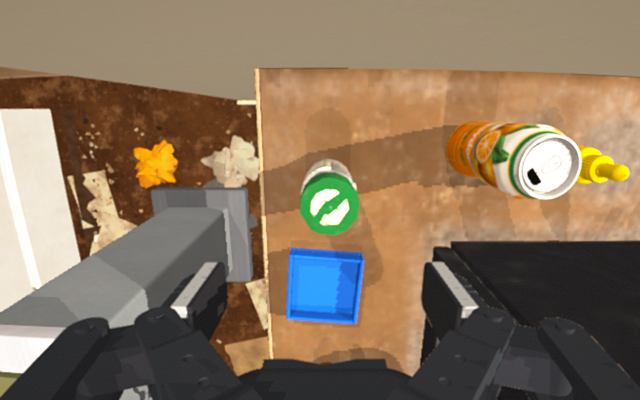

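Jar lid at (329,206), close to the predicted spot. Blue tray rim corners at (289,249), (363,253), (360,325), (288,321); the can is clear to the right.

```bash
python3 -c "
from h import *
p=np.load('w2.npy',allow_pickle=True).item()
j=at(p,(329,206),.106);print(j)
c=np.array([at(p,q,.02) for q in [(289,249),(363,253),(360,325),(288,321)]]);print(c,c.mean(0))
go(j[0],j[1],.045,90)"
```

```text
[0.453  0.3695 0.106 ]
[[0.4127 0.2988 0.02  ]
 [0.4905 0.2944 0.02  ]
 [0.4904 0.2059 0.02  ]
 [0.409  0.2109 0.02  ]] [0.45065 0.2525  0.02   ]
t 2.8 pos [0.4486 0.3645 0.1799] ori [-1.80e+02  1.00e-01  9.01e+01] open 0.0856 row [0.0129 0.0111 0.3371] turn 0.0004
```

```bash
python3 -m inch '[[0,0.008,0.008,0.05,0],[0,0.008,0.008,0.13,0],[0,0.008,0.008,0.2,0],[0,0.008,0.008,0.27,0],[0,0.008,0.008,0.32,0],[0,0.008,0.008,0.337,0],[0,0.008,0.008,0.337,0],[255,0.008,0.008,0.337,0],[255,0.008,0.008,0.337,0],[255,0.008,0.008,0.337,0]]' 40; python3 -m inch '[[255,0,0,0,0],[255,0,0,0,0],[255,0,0,0,0],[255,0,0,0,0],[255,0,0,0,0]]'; python3 -c "
from h import *
go(.471,.032,.2,90)"
```

```text
time_s: 3.8
ee_pos: [0.4523, 0.3699, 0.0466]
orientation: [179.9, -0.1, 90.2]
contact_force: [-1.0, -2.5, 27.1]
opening: 0.0445
grasp_force: 39.4
time_s: 4.3
ee_pos: [0.4524, 0.37, 0.0467]
orientation: [179.9, -0.1, 90.2]
contact_force: [1.0, -0.8, 6.4]
opening: 0.0442
grasp_force: 41.1
t 4.3 pos [0.4524 0.37   0.0467] ori [ 1.799e+02 -1.000e-01  9.020e+01] open 0.0442 row [-0.8446  0.0448 -0.3842] turn 0.001
```

```bash
python3 -m inch '[[255,0,0,-0.1,0],[255,0,0,-0.2,0],[255,0,0,-0.3,0],[255,-0.05,0,-0.385,0],[255,-0.15,0,-0.385,0],[255,-0.25,0,-0.385,0],[255,-0.35,0.02,-0.385,0],[255,-0.45,0.02,-0.385,0],[255,-0.55,0.04,-0.385,0],[255,-0.65,0.045,-0.385,0]]'; python3 -c "
from h import *
go(.471,.032,.2,93.8)"
```

```text
time_s: 5.3
ee_pos: [0.4704, 0.108, 0.1993]
orientation: [180.0, -0.0, 90.2]
contact_force: [1.4, -0.5, -1.2]
opening: 0.0437
grasp_force: 41.7
t 5.3 pos [0.4704 0.108  0.1993] ori [180.   -0.   90.2] open 0.0437 row [-0.1899  0.0007 -0.0017] turn -0.02
```

```bash
python3 -m inch '[[255,-0.07,0,0,0],[255,-0.14,0,0,0],[255,-0.19,0,0,0],[255,-0.19,0,0,0],[255,-0.19,0,0,0]]'; python3 -c "
from h import *
p=arm.camera_params('wrist')
cv2.imwrite('pics/w3.png',arm.read_camera('wrist')[:,:,::-1])
np.save('w3.npy',p,allow_pickle=True)
go(.471,.032,.055)"
```

```text
time_s: 5.8
ee_pos: [0.4702, 0.0334, 0.1992]
orientation: [-180.0, -0.0, 90.1]
contact_force: [-0.2, -0.3, -2.0]
opening: 0.0442
grasp_force: 41.7
t 5.85 pos [0.4703 0.0339 0.1992] ori [-180.    -0.    90.2] open 0.0441 row [-0.0049  0.0017  0.3605] turn 0
```

View pics/w3.png

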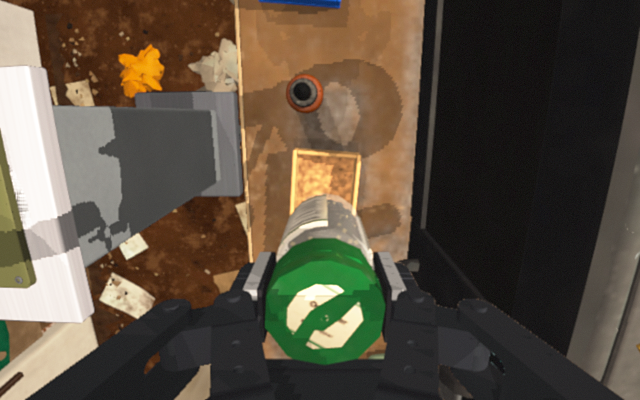

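Jar held, lid centred at (325,302); rack far corners at (294,149) and (361,153).

```bash
python3 -c "
from h import *
p=np.load('w3.npy',allow_pickle=True).item()
print('jar',at(p,(325,302),.259)); print('jar low',at(p,(327,222),.16))
print('rack corners',at(p,(294,149),.024),at(p,(361,153),.024)); print('drop',at(p,(302,91),.102))"
```

```text
jar [0.4713 0.0391 0.259 ]
jar low [0.4729 0.0365 0.16  ]
rack corners [0.4406 0.0695 0.024 ] [0.5084 0.0656 0.024 ]
drop [0.4544 0.1203 0.102 ]
```

```bash
python3 -m inch '[[255,-0.01,0.003,0.08,0],[255,-0.01,0.003,0.18,0],[255,-0.01,0.003,0.27,0],[255,-0.01,0.003,0.33,0],[255,-0.01,0.003,0.35,0],[255,-0.01,0.003,0.36,0],[255,-0.01,0.003,0.366,0],[255,-0.01,0.003,0.37,0],[255,-0.01,0.003,0.37,0]]'; python3 -c "
from h import *
go(.472,.03,.0507)"
```

```text
time_s: 6.75
ee_pos: [0.4726, 0.0295, 0.0521]
orientation: [179.9, -0.0, 90.2]
contact_force: [-0.9, 0.2, -1.9]
opening: 0.0444
grasp_force: 41.6
t 6.75 pos [0.4726 0.0295 0.0521] ori [179.9  -0.   90.2] open 0.0444 row [ 0.0013 -0.0015  0.0036] turn 0
```

```bash
python3 -m inch '[[255,0,0,0.003,0],[255,0,0,0.005,0],[255,0,0,0.006,0],[255,0,0,0.006,0]]'
```

```text
time_s: 7.15
ee_pos: [0.4726, 0.0293, 0.0507]
orientation: [179.9, -0.0, 90.2]
contact_force: [-1.7, -0.5, 11.0]
opening: 0.0442
grasp_force: 42.9
```

Contact with the floor; release partly and rise.

```bash
python3 -m inch '[[65,0,0,0.003,0],[65,0,0,0.003,0],[65,0,0,0.003,0],[65,0,0,0.0,0],[65,0,0,0,0],[65,0,0,-0.1,0],[65,0,0,-0.2,0],[65,0,0,-0.3,0],[65,0,0,-0.38,0],[65,0,0,-0.38,0]]'; python3 -c "
from h import *
go(.4635,-.131,.2)
p=arm.camera_params('wrist')
cv2.imwrite('pics/w4.png',arm.read_camera('wrist')[:,:,::-1])
np.save('w4.npy',p,allow_pickle=True)"
```

```text
time_s: 8.15
ee_pos: [0.4751, 0.0296, 0.2055]
orientation: [179.5, -0.0, 90.2]
contact_force: [1.5, 0.3, -0.2]
opening: 0.0637
grasp_force: 0.0
t 8.15 pos [0.4751 0.0296 0.2055] ori [179.5  -0.   90.2] open 0.0637 row [-0.4014 -0.0303  0.0133] turn 0
```

View pics/w4.png

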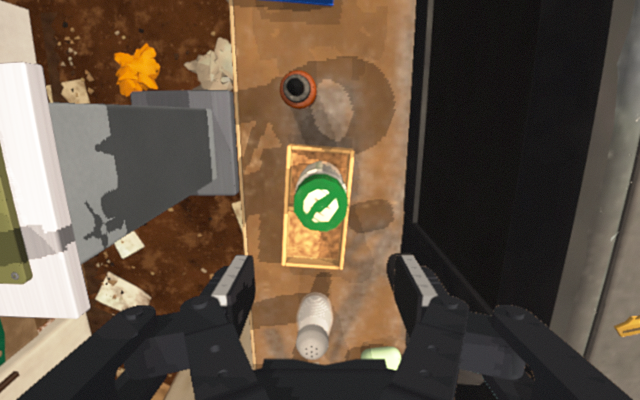

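Jar stands in the +y bay with its lid at (320,203). Rack corners at (287,145), (355,149), (344,268), (283,267); shaker top at (313,342).

```bash
python3 -c "
from h import *
p=np.load('w4.npy',allow_pickle=True).item()
c=np.array([at(p,q,.024) for q in [(287,145),(355,149),(344,268),(283,267)]]);print(c,c.mean(0))
print('jar',at(p,(320,203),.11),'shk',at(p,(312,342),.086),at(p,(315,303),.02))"
```

```text
[[ 0.4394  0.0691  0.024 ]
 [ 0.5094  0.0651  0.024 ]
 [ 0.5006 -0.0692  0.024 ]
 [ 0.4311 -0.0679  0.024 ]] [ 0.470125 -0.000725  0.024   ]
jar [0.4735 0.0304 0.11  ] shk [ 0.4653 -0.1212  0.086 ] [ 0.4673 -0.1171  0.02  ]
```

```bash
python3 -m inch '[[65,-0.1,-0.01,0,0],[65,-0.2,-0.025,0,0],[65,-0.3,-0.025,0,0],[65,-0.381,-0.025,0,0],[65,-0.381,-0.025,0,0],[65,-0.381,-0.025,0.05,0],[65,-0.381,-0.025,0.13,0],[65,-0.381,-0.025,0.2,0],[65,-0.381,-0.025,0.2,0],[65,-0.381,-0.025,0.2,0]]'; python3 -c "
from h import *
p=arm.camera_params('wrist')
cv2.imwrite('pics/w5.png',arm.read_camera('wrist')[:,:,::-1])
np.save('w5.npy',p,allow_pickle=True)
go(.465,-.123,.04,90)"
```

```text
time_s: 9.2
ee_pos: [0.461, -0.1223, 0.1201]
orientation: [-179.8, -0.1, 90.2]
contact_force: [0.1, -0.4, -0.0]
opening: 0.0638
grasp_force: 0.0
t 9.25 pos [ 0.4623 -0.1227  0.1212] ori [-180.    -0.    90.2] open 0.0632 row [-0.0008  0.0069  0.203 ] turn 0.0011
```

View pics/w5.png

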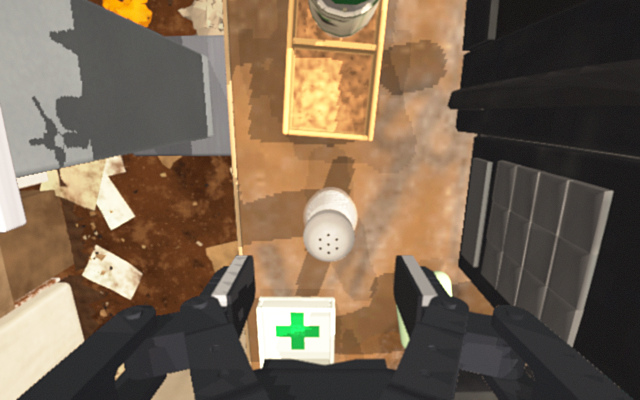

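Shaker top at (329,240). Near bay rim corners at (292,45), (379,48), (372,139), (285,134); cross tray centred at (297,333).

```bash
python3 -c "
from h import *
p=np.load('w5.npy',allow_pickle=True).item()
s=at(p,(329,240),.088);print(s, at(p,(330,212),.02))
c=np.array([at(p,q,.024) for q in [(285,134),(372,139)]]);print(c,c.mean(0))
print('med',[at(p,q,.02) for q in [(258,297),(335,297)]],at(p,(297,331),.004))
go(s[0],s[1],.04)"
```

```text
[ 0.4648 -0.1288  0.088 ] [ 0.4665 -0.1304  0.02  ]
[[ 0.4314 -0.067   0.024 ]
 [ 0.4983 -0.0705  0.024 ]] [ 0.46485 -0.06875  0.024  ]
med [array([ 0.4024, -0.2104,  0.02  ]), array([ 0.4717, -0.2098,  0.02  ])] [ 0.4353 -0.2577  0.004 ]
t 9.25 pos [ 0.4623 -0.1227  0.1212] ori [-180.    -0.    90.2] open 0.0632 row [-0.0153  0.0064  0.203 ] turn 0
```

```bash
python3 -m inch '[[65,-0.017,0.006,0,0],[65,-0.017,0.006,0.05,0],[65,-0.017,0.006,0.12,0],[65,-0.017,0.006,0.18,0],[65,-0.017,0.006,0.203,0],[65,-0.017,0.006,0.203,0],[255,-0.017,0.006,0.203,0],[255,-0.017,0.006,0.203,0],[255,-0.017,0.006,0.203,0],[255,-0.017,0.006,0.203,0]]' 40; python3 -m inch '[[255,0,0,0,0],[255,0,0,0,0],[255,0,0,0,0]]'; python3 -c "
from h import *
go(.467,-.034,.2,90)"
```

```text
time_s: 10.25
ee_pos: [0.4659, -0.1303, 0.0412]
orientation: [179.8, 0.1, 90.2]
contact_force: [-0.3, -0.2, 6.3]
opening: 0.0317
grasp_force: 39.5
time_s: 10.55
ee_pos: [0.4659, -0.1303, 0.0412]
orientation: [179.8, 0.1, 90.2]
contact_force: [-1.3, -0.1, 6.1]
opening: 0.0319
grasp_force: 39.4
t 10.55 pos [ 0.4659 -0.1303  0.0412] ori [1.798e+02 1.000e-01 9.020e+01] open 0.0319 row [ 0.2403  0.0047 -0.3972] turn 0.001
```

The opening (32 mm) means I closed on the narrow top; regrip about 12 mm lower.

```bash
python3 -m inch '[[65,0,0,0,0],[65,0,0,0,0],[65,0,0,0,0],[65,0,0,0,0],[65,0,0,0.02,0],[65,0,0,0.032,0],[65,0,0,0.032,0],[255,0,0,0.032,0],[255,0,0,0.032,0],[255,0,0,0.032,0]]' 40; python3 -m inch '[[255,0,0,0,0],[255,0,0,0,0],[255,0,0,0,0]]'
```

```text
time_s: 11.55
ee_pos: [0.4648, -0.1299, 0.0272]
orientation: [180.0, 0.0, 90.2]
contact_force: [-0.0, 0.7, 1.9]
opening: 0.0337
grasp_force: 39.4
time_s: 11.85
ee_pos: [0.4649, -0.1299, 0.0272]
orientation: [180.0, 0.0, 90.2]
contact_force: [-0.5, -0.0, 4.8]
opening: 0.0342
grasp_force: 39.8
```

```bash
python3 -m inch '[[255,0,0,-0.1,0],[255,0,0,-0.2,0],[255,0,0,-0.3,0],[255,0,0,-0.4,0],[255,0.06,0,-0.43,0],[255,0.12,0,-0.43,0],[255,0.18,0,-0.43,0],[255,0.225,0.005,-0.43,0],[255,0.225,0.005,-0.43,0],[255,0.225,0.005,-0.43,0]]'; python3 -c "
from h import *
p=arm.camera_params('wrist')
a=arm.read_camera('wrist')[:,:,::-1];b=arm.read_camera('side')[:,:,::-1]
cv2.imwrite('pics/w6.png',np.hstack([cv2.resize(a,(480,300)),cv2.resize(b[100:300,300:500],(300,300))]))
np.save('w6.npy',p,allow_pickle=True)
go(.467,-.038,.0312)"
```

```text
time_s: 12.85
ee_pos: [0.4659, -0.0399, 0.1984]
orientation: [-179.9, 0.0, 90.2]
contact_force: [0.3, -1.6, -1.5]
opening: 0.0338
grasp_force: 39.8
t 12.95 pos [ 0.466  -0.0405  0.1985] ori [-180.     0.    90.1] open 0.0338 row [0.0064 0.0028 0.4183] turn 0
```

View pics/w6.png

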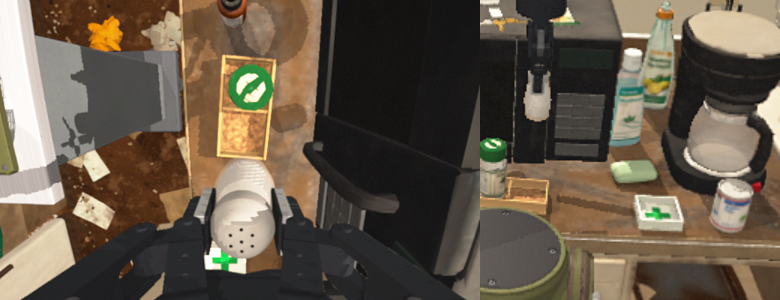

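Shaker is held upright: top at about (320,314) in full pixels, the jar still in its bay.

```bash
python3 -c "
from h import *
p=np.load('w6.npy',allow_pickle=True).item()
print(at(p,(320,316),.26),'low',at(p,(327,240),.19), 'rack',[at(p,(u/.75,v/.75),.024) for u,v in [(219,157),(266,158)]])"
```

```text
[ 0.4652 -0.0387  0.26  ] low [ 0.4683 -0.0372  0.19  ] rack [array([ 0.4327, -0.0674,  0.024 ]), array([ 0.4991, -0.0686,  0.024 ])]
```

```bash
python3 -m inch '[[255,0.006,0.002,0.09,0],[255,0.006,0.002,0.19,0],[255,0.006,0.002,0.29,0],[255,0.006,0.002,0.36,0],[255,0.006,0.002,0.395,0],[255,0.006,0.002,0.405,0],[255,0.006,0.002,0.412,0],[255,0.006,0.002,0.417,0],[255,0.006,0.002,0.417,0]]'
```

```text
time_s: 13.85
ee_pos: [0.4674, -0.0377, 0.0326]
orientation: [180.0, 0.0, 90.2]
contact_force: [-1.4, -0.7, -2.0]
opening: 0.0337
grasp_force: 39.8
```

```bash
python3 -m inch '[[255,0,0,0.003,0],[255,0,0,0.005,0],[255,0,0,0.006,0],[255,0,0,0.006,0]]'
```

```text
time_s: 14.25
ee_pos: [0.4674, -0.0375, 0.0311]
orientation: [179.9, 0.0, 90.2]
contact_force: [-3.9, -0.1, 9.2]
opening: 0.0334
grasp_force: 41.6
```

```bash
python3 -m inch '[[80,0,0,0.003,0],[80,0,0,0.003,0],[80,0,0,0.003,0],[80,0,0,0.0,0],[80,0,0,0,0],[80,0,0,-0.1,0],[80,0,0,-0.2,0],[80,0,0,-0.3,0],[80,0,0,-0.42,0],[80,0,0,-0.42,0]]'; python3 -c "
from h import *
go(.452,.121,.2)"
```

```text
time_s: 15.25
ee_pos: [0.4734, -0.0378, 0.2047]
orientation: [179.1, 0.1, 90.2]
contact_force: [1.0, -0.3, 0.3]
opening: 0.0583
grasp_force: 0.0
t 15.25 pos [ 0.4734 -0.0378  0.2047] ori [1.791e+02 1.000e-01 9.020e+01] open 0.0583 row [ 0.3973 -0.0523  0.0105] turn 0
```

```bash
python3 -m inch '[[0,0.1,-0.02,0,0],[0,0.2,-0.04,0,0],[0,0.3,-0.05,0,0],[0,0.395,-0.052,0.02,0],[0,0.395,-0.052,0.08,0],[0,0.395,-0.052,0.13,0],[0,0.395,-0.052,0.13,0],[0,0.395,-0.052,0.13,0]]'; python3 -c "
from h import *
p=arm.camera_params('wrist')
cv2.imwrite('pics/w7.png',arm.read_camera('wrist')[:,:,::-1])
np.save('w7.npy',p,allow_pickle=True)
go(.452,.121,.03,90)"
```

```text
time_s: 16.05
ee_pos: [0.4461, 0.1206, 0.1457]
orientation: [180.0, -0.0, 90.2]
contact_force: [-0.5, -0.8, -0.2]
opening: 0.0855
grasp_force: 0.0
t 16.1 pos [0.4467 0.1206 0.1463] ori [179.9  -0.   90.2] open 0.0854 row [0.0008 0.0127 0.2909] turn 0.0009
```

View pics/w7.png

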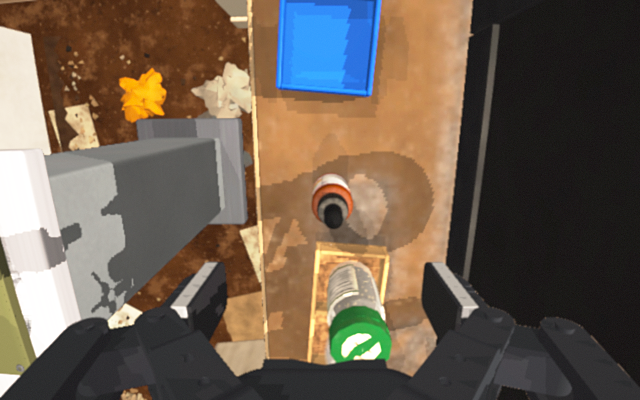

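Dropper top at (333,216) with its body below at about (331,194). Blue tray near rim corners at (278,91) and (373,96).

```bash
python3 -c "
from h import *
p=np.load('w7.npy',allow_pickle=True).item()
s=at(p,(333,216),.102);print(s, at(p,(332,200),.065),at(p,(331,187),.02))
print([at(p,q,.02) for q in [(278,91),(373,96)]])
go(s[0],s[1],.027)"
```

```text
[0.4528 0.1264 0.102 ] [0.453  0.1277 0.065 ] [0.4531 0.1281 0.02  ]
[array([0.4085, 0.2093, 0.02  ]), array([0.4874, 0.2056, 0.02  ])]
t 16.1 pos [0.4467 0.1206 0.1463] ori [179.9  -0.   90.2] open 0.0854 row [0.0143 0.0147 0.2984] turn 0
```

```bash
python3 -m inch '[[0,0.016,0.015,0,0],[0,0.016,0.015,0.06,0],[0,0.016,0.015,0.14,0],[0,0.016,0.015,0.22,0],[0,0.016,0.015,0.28,0],[0,0.016,0.015,0.293,0],[0,0.016,0.015,0.293,0],[255,0.016,0.015,0.293,0],[255,0.016,0.015,0.293,0],[255,0.016,0.015,0.293,0]]' 35; python3 -m inch '[[255,0,0,0,0],[255,0,0,0,0],[255,0,0,0,0],[255,0,0,0,0]]'; python3 -c "
from h import *
go(.436,-.25,.25,90)"
```

```text
time_s: 17.1
ee_pos: [0.4529, 0.1272, 0.0296]
orientation: [179.9, -0.0, 90.2]
contact_force: [0.5, 0.5, 0.2]
opening: 0.044
grasp_force: 0.0
time_s: 17.5
ee_pos: [0.4525, 0.1272, 0.0296]
orientation: [179.9, -0.0, 90.2]
contact_force: [-1.6, -0.3, 6.4]
opening: 0.0299
grasp_force: 34.0
t 17.5 pos [0.4525 0.1272 0.0296] ori [179.9  -0.   90.2] open 0.0299 row [-0.9424 -0.0431 -0.5515] turn 0.001
```

```bash
python3 -m inch '[[255,0,0,-0.1,0],[255,0,0,-0.2,0],[255,0,0,-0.3,0],[255,0,0,-0.4,0],[255,-0.08,-0.01,-0.46,0],[255,-0.18,-0.03,-0.46,0],[255,-0.28,-0.043,-0.46,0],[255,-0.38,-0.043,-0.46,0],[255,-0.48,-0.043,-0.46,0],[255,-0.58,-0.043,-0.46,0]]'; python3 -c "
from h import *
go(.436,-.25,.2,90)"
```

```text
time_s: 18.5
ee_pos: [0.4348, -0.1066, 0.2128]
orientation: [180.0, 0.0, 90.2]
contact_force: [0.8, -0.4, 0.8]
opening: 0.0298
grasp_force: 34.9
t 18.5 pos [ 0.4348 -0.1066  0.2128] ori [180.    0.   90.2] open 0.0298 row [-0.3584  0.0017  0.0321] turn 0.001
```

```bash
python3 -m inch '[[255,-0.1,0.002,0,0],[255,-0.2,0.002,0,0],[255,-0.3,0.002,0,0],[255,-0.363,0.002,0.03,0],[255,-0.363,0.002,0.1,0],[255,-0.363,0.002,0.2,0],[255,-0.363,0.002,0.3,0],[255,-0.363,0.002,0.3,0]]'; python3 -c "
from h import *
p=arm.camera_params('wrist')
b=arm.read_camera('side')[180:280,340:500,::-1];a=arm.read_camera('wrist')[:,:,::-1]
cv2.imwrite('pics/w8.png',np.hstack([cv2.resize(a,(400,250)),cv2.resize(b,(400,250))]))
np.save('w8.npy',p,allow_pickle=True)
go(.436,-.252,.0336,90)"
```

```text
time_s: 19.3
ee_pos: [0.4317, -0.2478, 0.0878]
orientation: [-179.4, -0.3, 90.2]
contact_force: [-0.1, 0.5, -0.2]
opening: 0.0294
grasp_force: 35.0
t 19.4 pos [ 0.436  -0.25    0.0927] ori [-179.9   -0.    90.2] open 0.0298 row [-0.005   0.0002  0.1477] turn 0.001
```

View pics/w8.png

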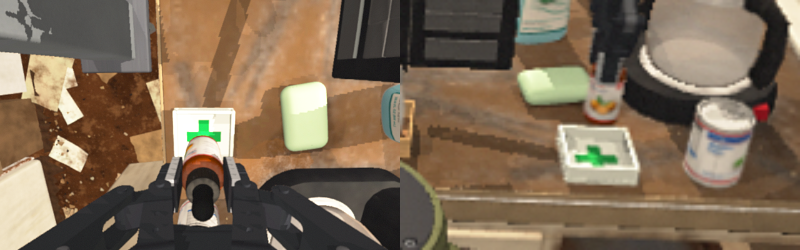

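Dropper held over the cross tray, upright. Tray far rim corners at full-pixel (277,173) and (378,173).

```bash
python3 -c "
from h import *
p=np.load('w8.npy',allow_pickle=True).item()
print([at(p,q,.02) for q in [(277,173),(378,173)]],at(p,(330,212),.004))
go(.436,-.252,.0336)"
```

```text
[array([ 0.3985, -0.2176,  0.02  ]), array([ 0.4697, -0.2173,  0.02  ])] [ 0.4363 -0.2507  0.004 ]
t 19.4 pos [ 0.436  -0.25    0.0927] ori [-179.9   -0.    90.2] open 0.0298 row [-0.005   0.0002  0.1477] turn 0
```

Tray centre is (0.434, -0.253). Lower.

```bash
python3 -m inch '[[255,-0.008,-0.004,0.05,0],[255,-0.008,-0.004,0.1,0],[255,-0.008,-0.004,0.13,0],[255,-0.008,-0.004,0.14,0],[255,-0.008,-0.004,0.146,0],[255,-0.008,-0.004,0.15,0],[255,-0.008,-0.004,0.152,0],[255,-0.008,-0.004,0.152,0]]'
```

```text
time_s: 20.2
ee_pos: [0.4364, -0.2545, 0.0336]
orientation: [179.8, 0.1, 90.2]
contact_force: [-1.5, 0.6, 5.7]
opening: 0.0297
grasp_force: 35.7
```

```bash
python3 -m inch '[[80,0,0,0,0],[80,0,0,0,0],[80,0,0,0.0,0],[80,0,0,0.0,0],[80,0,0,0,0],[80,0,0,-0.1,0],[80,0,0,-0.2,0],[80,0,0,-0.3,0],[80,0,0,-0.4,0],[80,0,0,-0.4,0]]'; python3 -c "
from h import *
go(.42,-.372,.2,90)"
```

```text
time_s: 21.2
ee_pos: [0.4383, -0.2556, 0.1973]
orientation: [179.5, 0.3, 90.2]
contact_force: [1.0, 0.0, -0.0]
opening: 0.0584
grasp_force: 0.0
t 21.2 pos [ 0.4383 -0.2556  0.1973] ori [179.5   0.3  90.2] open 0.0584 row [-0.291  -0.0467 -0.0057] turn 0.001
```

```bash
python3 -m inch '[[0,-0.1,-0.02,0,0],[0,-0.2,-0.035,0,0],[0,-0.3,-0.035,0.05,0],[0,-0.3,-0.035,0.1,0],[0,-0.3,-0.035,0.12,0],[0,-0.3,-0.035,0.12,0],[0,-0.3,-0.035,0.12,0]]'; python3 -c "
from h import *
p=arm.camera_params('wrist')
cv2.imwrite('pics/w9.png',arm.read_camera('wrist')[:,:,::-1])
np.save('w9.npy',p,allow_pickle=True)
go(.425,-.377,.03,90)"
```

```text
time_s: 21.9
ee_pos: [0.4213, -0.3728, 0.1438]
orientation: [-180.0, -0.0, 90.2]
contact_force: [0.6, -0.0, 0.3]
opening: 0.0855
grasp_force: 0.0
t 21.95 pos [ 0.4217 -0.3731  0.1443] ori [180.    0.   90.2] open 0.0852 row [-0.0097  0.008   0.2858] turn 0.0013
```

View pics/w9.png

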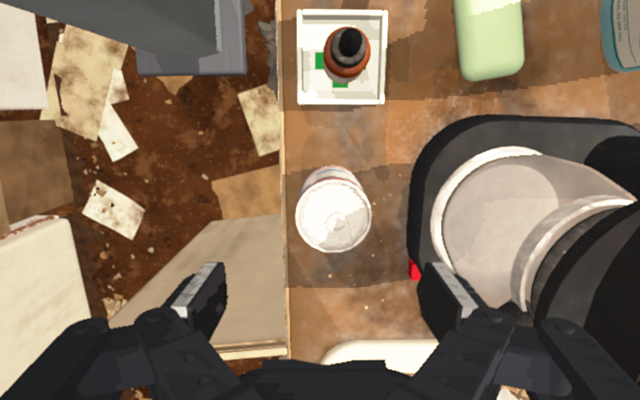

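Dropper stands upright in the cross tray at (345,50). Tin top is centred at (333,212), with the coffee maker edge at column 410 or so.

```bash
python3 -c "
from h import *
p=np.load('w9.npy',allow_pickle=True).item()
s=at(p,(333,212),.072);print(s,at(p,(410,230),.03),at(p,(410,230),.0))
go(s[0],s[1],.022,90)"
```

```text
[ 0.4286 -0.3726  0.072 ] [ 0.4984 -0.4014  0.03  ] [ 0.5067 -0.412   0.    ]
t 21.95 pos [ 0.4217 -0.3731  0.1443] ori [180.    0.   90.2] open 0.0852 row [0.0013 0.0171 0.3058] turn 0.0013
```

```bash
python3 -m inch '[[0,0.001,0.016,0,0],[0,0.001,0.016,0.06,0],[0,0.001,0.016,0.14,0],[0,0.001,0.016,0.22,0],[0,0.001,0.016,0.28,0],[0,0.001,0.016,0.298,0],[0,0.001,0.016,0.298,0],[255,0.001,0.016,0.298,0],[255,0.001,0.016,0.298,0],[255,0.001,0.016,0.298,0]]' 40; python3 -m inch '[[255,0,0,0,0],[255,0,0,0,0],[255,0,0,0,0]]'; python3 -c "
from h import *
go(.41,-.1,.22)"
```

```text
time_s: 22.95
ee_pos: [0.4289, -0.3742, 0.0264]
orientation: [179.9, 0.1, 90.2]
contact_force: [-1.9, 0.7, 5.8]
opening: 0.0563
grasp_force: 42.4
time_s: 23.25
ee_pos: [0.4288, -0.3742, 0.0264]
orientation: [179.8, 0.1, 90.2]
contact_force: [-0.4, 0.8, 5.8]
opening: 0.0559
grasp_force: 42.5
t 23.25 pos [ 0.4288 -0.3742  0.0264] ori [1.798e+02 1.000e-01 9.020e+01] open 0.0559 row [ 0.6846 -0.0437 -0.4857] turn 0
```

```bash
python3 -m inch '[[255,0,0,-0.1,0],[255,0,0,-0.2,0],[255,0,0,-0.3,0],[255,0,0,-0.4,0],[255,0.08,-0.01,-0.48,0],[255,0.18,-0.02,-0.48,0],[255,0.28,-0.02,-0.48,0],[255,0.38,-0.02,-0.48,0],[255,0.48,-0.02,-0.48,0],[255,0.58,-0.02,-0.48,0]]'; python3 -c "
from h import *
go(.45,.2475,.2,90)"
```

```text
time_s: 24.25
ee_pos: [0.4185, -0.1397, 0.2168]
orientation: [180.0, -0.0, 90.1]
contact_force: [0.7, -0.8, -1.9]
opening: 0.0557
grasp_force: 44.3
t 24.25 pos [ 0.4185 -0.1397  0.2168] ori [180.   -0.   90.1] open 0.0557 row [0.9677 0.0811 0.042 ] turn 0.0008
```

```bash
python3 -m inch '[[255,0.1,0,0,0],[255,0.2,0,0,0],[255,0.3,0.01,0,0],[255,0.4,0.02,0,0],[255,0.5,0.04,0,0],[255,0.6,0.06,0,0],[255,0.7,0.08,0,0],[255,0.8,0.08,0,0],[255,0.9,0.08,0,0],[255,0.967,0.08,0.03,0]]'; python3 -m inch '[[255,0,0,0.1,0],[255,0,0,0.2,0],[255,0,0,0.22,0],[255,0,0,0.22,0]]';  python3 -c "
from h import *
p=arm.camera_params('wrist')
cv2.imwrite('pics/w10.png',arm.read_camera('wrist')[:,:,::-1])
np.save('w10.npy',p,allow_pickle=True)
go(.45,.2475,.0304,90)"
```

```text
time_s: 25.25
ee_pos: [0.4507, 0.2489, 0.2059]
orientation: [179.8, -0.2, 90.3]
contact_force: [0.6, -0.0, -2.2]
opening: 0.0561
grasp_force: 44.3
time_s: 25.65
ee_pos: [0.4484, 0.2449, 0.1155]
orientation: [-179.8, 0.1, 90.2]
contact_force: [0.7, -0.0, -1.4]
opening: 0.0561
grasp_force: 44.1
t 25.7 pos [0.4499 0.2456 0.1172] ori [-180.    -0.    90.2] open 0.0563 row [4.800e-03 2.000e-04 2.169e-01] turn 0.0008
```

View pics/w10.png

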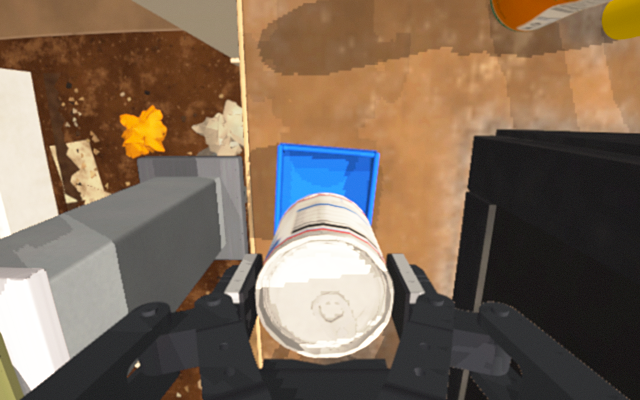

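Tin held with its top centred at (325,296). Tray far corners at (278,144) and (379,152).

```bash
python3 -c "
from h import *
p=np.load('w10.npy',allow_pickle=True).item()
a,b=at(p,(278,144),.02),at(p,(379,152),.02);print(a,b,np.linalg.norm(a-b)); d=(b-a)/np.linalg.norm(b-a); print('c',(a+b)/2+.04*np.array([d[1],-d[0],0]))
print('tin',at(p,(325,296),.163)); print('e',at(p,(372,222),.02))"
```

```text
[0.4132 0.2924 0.02  ] [0.4913 0.2865 0.02  ] 0.0783225382632611
c [0.44923682 0.24956365 0.02      ]
tin [0.4496 0.2458 0.163 ]
e [0.4882 0.2294 0.02  ]
```

```bash
python3 -m inch '[[255,0.007,0.001,0.04,0],[255,0.007,0.001,0.1,0],[255,0.007,0.001,0.16,0],[255,0.007,0.001,0.195,0],[255,0.007,0.001,0.207,0],[255,0.007,0.001,0.212,0],[255,0.007,0.001,0.217,0],[255,0.007,0.001,0.219,0],[255,0.007,0.001,0.221,0],[255,0.007,0.001,0.221,0]]'
```

```text
time_s: 26.7
ee_pos: [0.4516, 0.2494, 0.0304]
orientation: [179.8, -0.1, 90.2]
contact_force: [-2.2, -0.6, 8.5]
opening: 0.056
grasp_force: 45.5
```

```bash
python3 -m inch '[[20,0,0,0,0],[20,0,0,0,0],[20,0,0,0.0,0],[20,0,0,0.0,0],[20,0,0,-0.05,0],[20,0,0,-0.13,0],[20,0,0,-0.22,0],[20,0,0,-0.35,0],[20,0,0,-0.5,0],[20,0,0,-0.6,0]]'; python3 -m inch '[[20,-0.1,-0.04,0,0],[20,-0.2,-0.08,0,0],[20,-0.3,-0.08,0,0],[20,-0.4,-0.08,0,0],[20,-0.4,-0.08,0,0],[20,-0.4,-0.08,0,0]]'; python3 -c "
from h import *
a=arm.read_camera('wrist')[:,:,::-1];s=arm.read_camera('scene')[170:290,175:435,::-1];d=arm.read_camera('side')[150:270,150:500,::-1]
o=np.zeros((560,800,3),np.uint8);o[:250,:400]=cv2.resize(a,(400,250));o[:185,400:]=cv2.resize(s,(400,185));o[260:534]=cv2.resize(d,(800,274))
cv2.imwrite('pics/f.png',o);go(.4,.1,.3)"
```

```text
time_s: 27.7
ee_pos: [0.4497, 0.2483, 0.2679]
orientation: [-180.0, 0.0, 90.2]
contact_force: [1.4, 0.5, 0.4]
opening: 0.0786
grasp_force: 0.0
time_s: 28.3
ee_pos: [0.4186, 0.0879, 0.2661]
orientation: [180.0, -0.0, 90.0]
contact_force: [-0.1, -0.4, -0.2]
opening: 0.0787
grasp_force: 0.0
t 28.45 pos [0.4188 0.0893 0.2659] ori [-180.    -0.    90.3] open 0.0791 row [ 0.0269 -0.0469 -0.0852] turn 0
```

View pics/f.png

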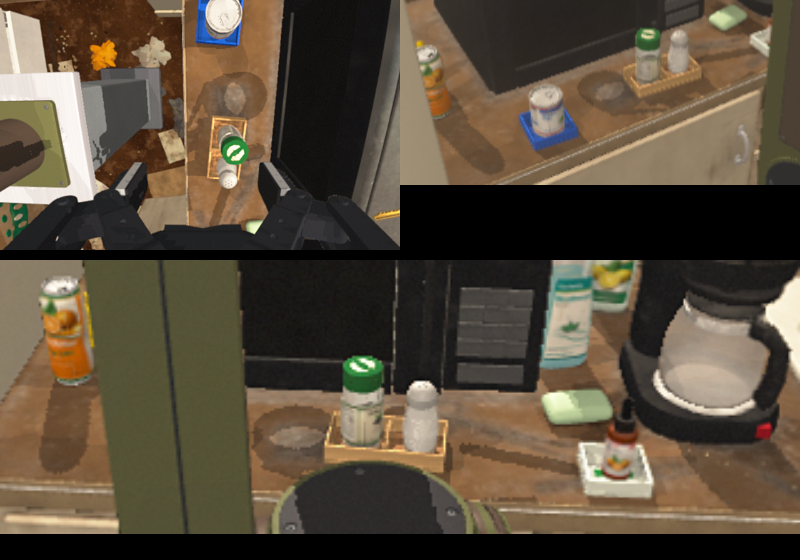

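All four stand upright in place: jar (362,400) and shaker (421,415) in the rack, dropper (621,445) in the cross tray, tin (547,110) in the blue tray. Can, soap and teal bottle are where they were.

```bash
python3 -c "
from station import arm
print(arm.finish_job())"
```

```text
the job is handed in; nothing more can be done
None
```

The job is handed in at about 28 s: the spice jar and salt shaker stand in the rack's two bays, the dropper bottle in the cross tray and the food tin in the blue tray, all upright, with the can, soap and teal bottle left where they were.

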